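Sort the finished mouldings into their trays and onto the post

ROBOT

A 6-joint arm with a two-finger parallel gripper is mounted at the origin on a cart in front of the work surface, level with it; the furniture and walls round the work are solid. World frame = base frame: x ahead of the robot, y to its left, z up, the work surface at z = 0. Lengths are in mm, angles in degrees, forces in N, time in s.
With the tool pointing down it reaches from about 325 to 900 mm from the base axis. Payload 3.5 kg.
Tool frame: the origin (TCP) lies at the very end of the fingers, on their centre line; the grasp point (between the pads) lies 19 mm behind it; x points along the fingers, y is the direction in which the jaws open and shut, and the axes are right-handed (so a half turn about x gives the same grasp; the last joint's range is limited). The gripper opens to 85 mm and grips with 20 to 120 N. Pads are 22 mm wide; open, the fingers measure 114 mm over their backs; the gripper's body (76 mm by 85 mm) begins 54 mm behind the grasp point. The pads swing forward as they close: fully open they stand 13 mm farther back than shut.
Start: joints at [-72.903, 15.837, -1.513, 72.651, 0, 84.076], TCP at [244.41, -575.226, 231.313] pointing down, gripper open.
Joint ranges: [-178.77, 178.77], [-48.84, 107.48], [-61.69, 71.31], [-111.58, 123.2], [-90, 87.43], [-180, 180]. Speed limits (degrees/s): [147.25, 147.25, 180, 180, 180, 180].

INTERFACE

Orientations are given as a 3x3 rotation matrix whose columns are the frame's x, y, z axes.
In Python, from plant import env, ungrasp, close_gripper, solver, vision, ticket gives the robot as it stands. The module is installed in compiled form; this text tells all that it offers. Calls block until the motion is done:
- env.move_ptp(position, orientation): joint-space move of the TCP to a pose.
- env.movel(position, rotation=None, max_speed=150): straight line of the TCP; rotation=None keeps the orientation; max_speed is the mean speed in mm/s.
- env.move_joints(angles): joint-space move.
- ungrasp() and close_gripper(): open the fingers fully, or close them until they stop; the grip force is fixed at half the most.
- env.hold(seconds).
- solver.ik(position, orientation): joint angles nearest the present ones, or None.
- env.get_obs(): the state.
- vision.snapshot(name): name is "scene" or "top" or "wrist"; returns a dict with "pixels" (420x560x3 uint8, blue, green, red), "z_map" (420x560 float32, mm along the optical axis (not along the pixel's ray), 0 where there is no reading), "camera_matrix" (3x3 intrinsics, pixels), "extrinsics" (4x4, takes a point from camera to world coordinates). Camera axes: x right, y down, z forward; pixel columns grow to the right and rows downward; lengths in mm; the calibration is good to about 2 mm. A picture is of the moment at which its call begins.
A pose or a line that the arm cannot do raises env.PlanningError and nothing moves.
- ticket.finish_job(): hands the job in, once; it reports no verdict.
The state is a dict: "time_s": time; "joints": joint angles; "qvel": joint speeds; "tau": joint torques, N m; "ee_pos": TCP position; "orientation": TCP orientation; "contact_force": force on the tool from outside, world axes, zero at the start; "ft_torque": the same for the moment, N m; "grip_width": opening from 0.0 (shut) to 1.0 (fully open).
Only numpy, scipy, OpenCV 4.12 (cv2) and the standard library are available. Lean on these libraries where they do the work, as an engineer would, in place of code of your own. Each camera call takes 0.05 s, during which the arm holds its last target.

TASK

Sort the five finished mouldings lying along the front of the bench: stand both round knobs, flat side down as they are now, side by side on the floor of the large tray, and stand the coat hook upright on the floor of the narrow tray. Thread the two oval snap-hook blanks flat over the upright post, the larger one at the bottom and the smaller one on top of it. Let go of everything and leave the white mould block and the green clip where they are.

Things in the scene. Friction and masses are not known exactly. Their poses are not given: they have to be found in the camera images.
- knob_wide_centre (a point): Wider moulded knob, a flattened dark marbled dome 44 mm across and 24 mm high with a short light stud on top, standing on its flat underside; grip round its rim. The point is its centre, 12 mm above its underside; z up.
- knob_narrow_centre (a point): Narrower moulded knob, same form, 38 mm across and 21 mm high (the body 18 mm without the stud). The point is its centre, 10.5 mm above its underside; z up.
- hook_arm (a point): Marbled moulded coat hook, a wide U or V seen from the side, 28 mm thick (its own x), 86 mm long (y), 64 mm high; it stands on the short bottom of the U with both arms up. The point is the middle of the thicker arm, 32 mm above the hook's underside, where it can be gripped across the 28 mm (fingers closing along x). The hook's middle lies 19 mm from this point along +y; it reaches 24 mm from the point to -y and 62 mm to +y. z up.
- blank_large_centre (a point): Larger snap-hook blank, a flat dark marbled oval ring 61 mm wide (x), 115 mm long (y), 13 mm thick (12 mm where another thing lies on it), lying flat. Its oval hole is about 31 mm wide (from x = -14 to +17 mm) and 80 mm long (y = -40 to +40 mm). The point is the ring's centre, 6.5 mm above its underside; z up. Grip across its width at mid-length.
- blank_small_centre (a point): Smaller snap-hook blank, a flat marbled oval ring 49 mm wide (x), 100 mm long (y), 11 mm thick, lying flat. Its oval hole is about 25 mm wide (from x = -11 to +14 mm) and 68 mm long (y = -34 to +34 mm). The point is the ring's centre, 5.5 mm above its underside; z up. Grip across its width at mid-length.
- knob_tray: Large grey open tray for the knobs, fixed: outside 132 mm (x) by 168 mm (y), 24 mm high, walls 4 mm, inner floor 4 mm above the bench. Origin: centre of its underside on the bench; z up.
- hook_tray: Narrow grey open tray for the hook, fixed: outside 68 mm (x) by 132 mm (y), 19 mm high, walls 4 mm, inner floor 4 mm above the bench. Origin: centre of its underside on the bench; z up.
- post_stand: Plywood base plate 80 mm (x) by 130 mm (y), 10 mm thick, fixed, with one upright aluminium post in its middle, 12 mm across, rising 40 mm above the plate (top 50 mm above the bench, tapered over the last 6 mm). Origin: centre of the plate's underside, below the post; z up.
- mould_centre (a point): Bystander: small white mould block with a hole in its top, 36 x 50 x 34 mm, loose. The point is its centre. To be left alone.
- clip_centre (a point): Bystander: green printed C-shaped clip, 32 x 45 x 40 mm, loose. The point is its centre. To be left alone. Behind it stands the big fixed bench vice, from about x = 0.63 m backwards, y = 0.05 to 0.27 m, up to 0.15 m high at its near part and 0.20 m farther back: carry things across the bench on the near side of it.
There are look-alikes about, which are no part of the job. Leave any blue, orange or turquoise look-alike of the part that bears knob_wide_centre alone.

How it is judged (in metres and radians):
At the end, for the whole second after the job is handed in: Both knobs upright (0.2 rad) on the large tray's floor, the hook upright (0.15 rad) on the narrow tray's floor, heights within 6 mm; both blanks flat (0.1 rad) round the post, large on the plate, small on the large, heights within 4 mm; all released and at rest (below 20 mm/s) (x of knob_wide_centre in the frame of knob_tray between -0.058 and 0.058 m and y of knob_wide_centre in the frame of knob_tray between -0.076 and 0.076 m and z of knob_wide_centre in the frame of knob_tray between 0.01 and 0.022 m and angle between each of knob_wide_centre, knob_narrow_centre's own z axis and vertical below 0.2 rad and x of knob_narrow_centre in the frame of knob_tray between -0.058 and 0.058 m and y of knob_narrow_centre in the frame of knob_tray between -0.076 and 0.076 m and z of knob_narrow_centre in the frame of knob_tray between 0.0085 and 0.0205 m and x of hook_arm in the frame of hook_tray between -0.025 and 0.025 m and y of hook_arm in the frame of hook_tray between -0.05 and 0.05 m and z of hook_arm in the frame of hook_tray between 0.03 and 0.042 m and angle between hook_arm's own z axis and vertical below 0.15 rad and x of post_stand in the frame of blank_large_centre between -0.015 and 0.018 m and y of post_stand in the frame of blank_large_centre between -0.042 and 0.042 m and z of blank_large_centre in the frame of post_stand between 0.0125 and 0.0205 m and angle between each of blank_large_centre, blank_small_centre's own z axis and vertical below 0.1 rad and x of post_stand in the frame of blank_small_centre between -0.015 and 0.018 m and y of post_stand in the frame of blank_small_centre between -0.042 and 0.042 m and z of blank_small_centre in the frame of post_stand between 0.0235 and 0.0315 m and linear speed of each of knob_wide, knob_narrow, hook, blank_large, blank_small below 0.02 m/s); the robot touches nothing.
It fails at once if the white mould block is shifted by more than 20 mm (distance of mould_centre from where it was at the start of the episode above 0.02 m).
It fails at once if the green clip is shifted by more than 20 mm (distance of clip_centre from where it was at the start of the episode above 0.02 m).
It also fails if it takes over 136 s, if anything falls off the work surface, if the arm or the gripper's body presses on something with over 40 N, if the wrist force passes 120 N, or if a joint passes its speed limit or range.

## Working session

There is one attempt and no reset: what is moved stays moved. The work goes in short steps, each a Python script; the robot and the scene stay as the last script left them, time stands still between calls to the robot, and variables do not carry over. Pictures are saved under pics/ and viewed, and the job is handed in when it is done.

```bash
mkdir -p pics; ls; python3 - <<'E'
from plant import env, vision
import cv2, numpy as np, pickle
print(env.get_obs())
for n in ("scene","top","wrist"):
    s=vision.snapshot(n); pickle.dump(s,open(f"s_{n}0.pkl","wb")); cv2.imwrite(f"pics/{n}0.png",s["pixels"])
    print(n,s["camera_matrix"].tolist(),np.round(s["extrinsics"],3).tolist())
E
```

```text
pics
{'time_s': 0.0, 'joints': array([-7.29025299e+01,  1.58814990e+01, -1.59904005e+00,  7.26514025e+01,
        2.76851932e-04,  8.40764774e+01]), 'qvel': array([ 0.0236846 , -0.04713559,  0.04881932,  0.12485941, -0.00679229,
        0.0118452 ]), 'tau': array([-5.72063582e-04, -4.45507479e+01,  2.95203012e+01,  1.63487939e-02,
       -2.09143320e-05, -3.55103509e-06]), 'ee_pos': array([ 244.18402518, -574.46335723,  230.11475089]), 'orientation': array([[-6.72404123e-04,  3.91067593e-01, -9.20361715e-01],
       [ 2.20246260e-03, -9.20359111e-01, -3.91068096e-01],
       [-9.99997349e-01, -2.29001806e-03, -2.42458488e-04]]), 'contact_force': array([-0.08335006, -0.08611969, -1.02775106]), 'ft_torque': array([ 0.00163522, -0.00862797,  0.00953513]), 'grip_width': 1.0004578249018778}
scene [[399.27541381443757, 0.0, 285.69623613739043], [0.0, 399.27541381443757, 208.4822037923266], [0.0, 0.0, 1.0]] [[-0.777, -0.473, 0.415, 27.842], [-0.629, 0.603, -0.491, 507.688], [-0.018, -0.643, -0.766, 902.859], [0.0, 0.0, 0.0, 1.0]]
top [[427.9888713288284, 0.0, 279.10355475062966], [0.0, 427.9888713288284, 203.73770676885593], [0.0, 0.0, 1.0]] [[0.002, -0.994, 0.109, 354.888], [-1.0, -0.002, 0.001, -5.652], [-0.0, -0.109, -0.994, 1486.096], [0.0, 0.0, 0.0, 1.0]]
wrist [[296.9575681331414, 0.0, 280.5213513167205], [0.0, 296.9575681331414, 209.12250089215868], [0.0, 0.0, 1.0]] [[0.391, -0.871, -0.299, 320.186], [-0.92, -0.37, -0.125, -541.202], [-0.002, 0.324, -0.946, 371.935], [0.0, 0.0, 0.0, 1.0]]
```

View pics/top0.png

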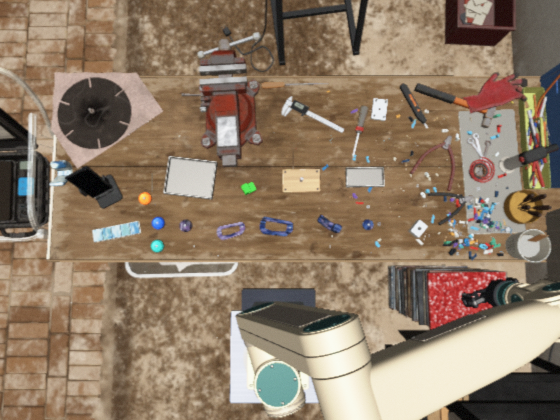

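View pics/scene0.png

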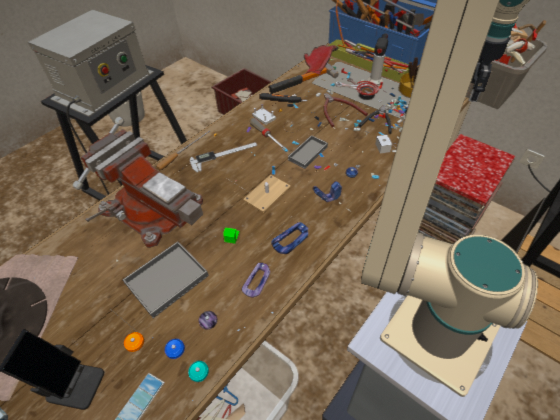

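```bash
python3 - <<'E'
import cv2
a=cv2.imread("pics/top0.png"); cv2.imwrite("pics/top0c.png",cv2.resize(a[150:265,130:450],(800,288),interpolation=cv2.INTER_CUBIC))
a=cv2.imread("pics/scene0.png"); cv2.imwrite("pics/scene0c.png",cv2.resize(a[100:400,120:400],None,fx=2,fy=2,interpolation=cv2.INTER_CUBIC))
E
```

```text
(no output)
```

View pics/top0c.png

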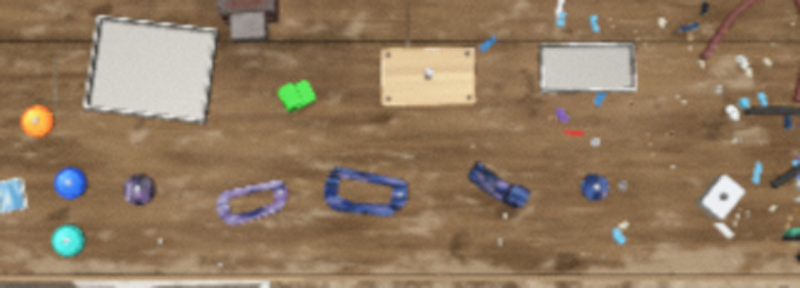

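View pics/scene0c.png

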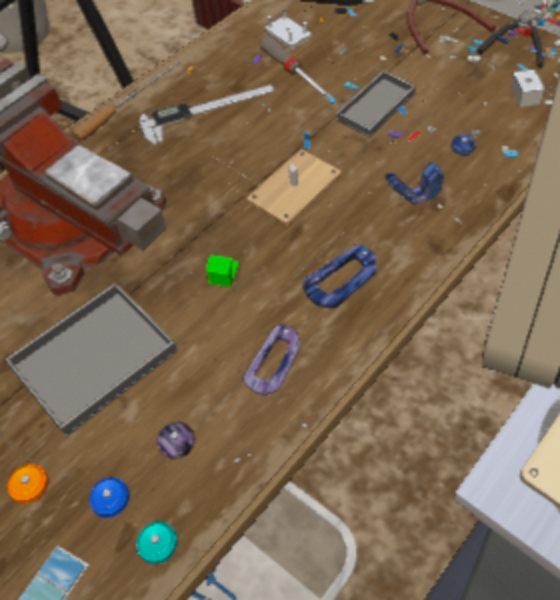

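View pics/wrist0.png

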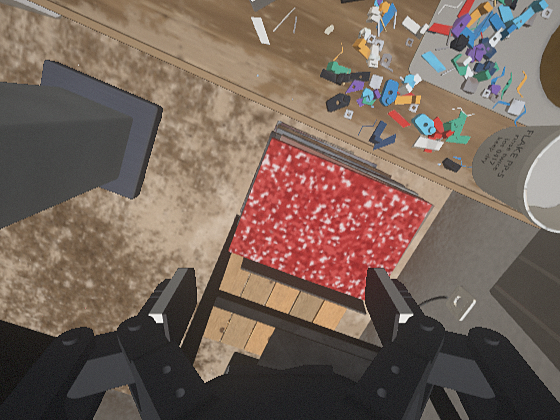

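```bash
cat > h.py <<'E'
import numpy as np, cv2, pickle
def cloud(s):
    z=s["z_map"].astype(float); K=s["camera_matrix"]; T=np.array(s["extrinsics"])
    v,u=np.indices(z.shape)
    P=np.stack([(u-K[0,2])/K[0,0]*z,(v-K[1,2])/K[1,1]*z,z],-1)@T[:3,:3].T+T[:3,3]
    P[z<=0]=np.nan
    return P
def topdown(s,x0,x1,y0,y1,res=0.5):
    """orthophoto BGR & height; row = x decreasing, col = y decreasing"""
    P=cloud(s).reshape(-1,3); c=s["pixels"].reshape(-1,3)
    return P,c
def blobs(s,hmin=5,roi=(250,700,-700,700),hmax=120,amin=20):
    P=cloud(s)
    with np.errstate(invalid='ignore'):
        m=(P[...,2]>hmin)&(P[...,2]<hmax)&(P[...,0]>roi[0])&(P[...,0]<roi[1])&(P[...,1]>roi[2])&(P[...,1]<roi[3])
    n,l,st,ce=cv2.connectedComponentsWithStats(m.astype(np.uint8),connectivity=8)
    out=[]
    for i in range(1,n):
        if st[i,4]<amin: continue
        Q=P[l==i]; r=cv2.minAreaRect(Q[:,:2].astype(np.float32))
        out.append((ce[i].round(0),st[i,4],Q.mean(0).round(1),np.percentile(Q[:,2],[5,50,99]).round(1),r,Q))
    return out
E
python3 - <<'E'
from h import *
for n in("top","scene"):
    s=pickle.load(open(f"s_{n}0.pkl","rb"))
    P=cloud(s); Q=P[(P[...,0]>300)&(P[...,0]<600)&(abs(P[...,1])<500)]; print(n,"plane z med",np.median(Q[:,2]))
    for b in blobs(s,roi=(330,620,-420,480)):
        print(b[0],b[1],b[2],b[3],[np.round(t,1) for t in b[4]])
E
```

```text
top plane z med 0.41246292856430955
[189. 188.] 314 [570.1 309.5  14.1] [ 5.5 11.6 29.1] [array([581.8, 304.8]), array([185.9,  84.4]), np.float64(86.0)]
[186. 181.] 81 [598.  321.2   6.7] [ 5.2  6.4 12.5] [array([600.5, 316.7]), array([43.5, 68.6]), np.float64(12.3)]
[301. 183.] 585 [589.  -80.6  11.2] [ 5.9 10.4 45.2] [array([588.6, -81. ]), array([132.4,  61.1]), np.float64(88.5)]
[366. 182.] 214 [ 593.3 -305.9   11.9] [ 5.3  9.8 23.9] [array([ 597.9, -301.8]), array([134.6,  42.7]), np.float64(89.3)]
[206. 181.] 24 [596.3 251.9   7.5] [ 5.4  7.3 11. ] [array([596.8, 253.9]), array([17.7, 36.4]), np.float64(39.3)]
[247. 188.] 98 [569.9 105.7  28.4] [ 5.5 36.1 45.3] [array([574.8, 103.7]), array([38.4, 45.9]), np.float64(29.8)]
[145. 198.] 134 [535.8 458.3  18.7] [10.3 19.  27.9] [array([535.6, 458.9]), array([43.2, 42.8]), np.float64(32.6)]
[329. 224.] 215 [ 444.6 -174.6   39.1] [ 7.8 46.  68.4] [array([ 446.6, -173.8]), array([85. , 34.7]), np.float64(66.9)]
[158. 222.] 133 [450.  410.2  19. ] [ 9.6 20.  28. ] [array([450.9, 411.6]), array([42.5, 41.2]), np.float64(78.7)]
[276. 2
[... 1553 characters left out ...]
oat64(10.7)]
[168. 276.] 29 [610.9 296.    6.1] [5.1 6.1 7.2] [array([611.2, 296.5]), array([20.7, 25.9]), np.float64(49.6)]
[161. 284.] 45 [606.8 323.9   6.1] [5.1 5.8 9.3] [array([606.4, 327.2]), array([22.9, 33.7]), np.float64(68.5)]
[207. 320.] 275 [437.1 320.1  19.7] [11.6 20.6 26.6] [array([439.7, 319.3]), array([41.9, 40.9]), np.float64(42.7)]
[134. 341.] 293 [530.7 461.1  20.1] [12.5 21.  26.4] [array([534.2, 459.8]), array([39. , 44.3]), np.float64(86.8)]
[174. 348.] 314 [446.  414.3  20. ] [11.9 20.6 25.6] [array([447.8, 413.6]), array([40.7, 40.8]), np.float64(45.8)]
[198. 371.] 346 [367.7 414.7  20.1] [13.1 20.7 25.5] [array([369.7, 413.9]), array([43. , 41.9]), np.float64(20.9)]
```

```bash
cat >> h.py <<'E'
DOWN=np.array([[0,0,-1.],[0,-1,0],[-1,0,0]])  # cols x=(0,0,-1), y=(0,-1,0), z=(-1,0,0)
def R(deg):
    """tool down, jaw axis (tool y) along world direction at angle deg from +x"""
    a=np.radians(deg); x=np.array([0,0,-1.]); y=np.array([np.cos(a),np.sin(a),0]); z=np.cross(x,y)
    return np.stack([x,y,z],1)
def snap(name,tag):
    from plant import vision
    s=vision.snapshot(name); pickle.dump(s,open(f"s_{tag}.pkl","wb")); cv2.imwrite(f"pics/{tag}.png",s["pixels"]); return s
E
python3 - <<'E'
from h import *
from plant import env, solver
for i,p in enumerate([(470,-210,250),(470,200,250)]):
    env.move_ptp(np.array(p,float),R(-90)); 
    s=snap("wrist",f"w{i}")
    o=env.get_obs(); print(o["time_s"],o["ee_pos"],o["joints"].round(1))
    P=cloud(s); Q=P[(P[...,0]>340)&(P[...,0]<560)&(abs(P[...,1]-p[1])<250)]; print("plane z med",np.median(Q[:,2]))
    for b in blobs(s,roi=(340,700,-420,480),amin=150):
        print(b[0],b[1],b[2],b[3],[np.round(t,1) for t in b[4]])
E
```

```text
1.7833 [ 469.92247348 -210.83180052  249.97314601] [-31.3   4.1 -13.3  72.6  -0.  148.7]
plane z med 0.3807598910476031
[366.  49.] 2015 [ 614.5 -307.2   15.6] [ 7.1 17.4 19.8] [array([ 609.4, -302.2]), array([ 68.3, 132.2]), np.float64(1.1)]
[170.  65.] 8300 [598.6 -81.1   9.9] [ 7.7  9.2 44.7] [array([597.7, -80.1]), array([ 80.4, 130.3]), np.float64(1.0)]
[ 11. 101.] 613 [560.6 105.8  20.5] [ 5.3 16.5 40.1] [array([564.9, 105.3]), array([33.8, 22.4]), np.float64(9.8)]
[118. 199.] 2289 [436.9   7.3  10.6] [ 7.3 10.9 12.7] [array([433.7,   6.8]), array([114.6,  59.8]), np.float64(79.5)]
[252. 199.] 1622 [ 445.8 -175.1   39.1] [ 9.3 44.3 63.8] [array([ 443.4, -172.6]), array([86. , 27.9]), np.float64(61.6)]
[355. 194.] 638 [ 445.3 -307.8   15.4] [ 9.5 16.  20.6] [array([ 443.5, -308.9]), array([36.4, 36.8]), np.float64(27.0)]
[ 23. 206.] 897 [426.4 140.2   8.7] [ 6.4  8.8 10.6] [array([425.4, 151.4]), array([45.1, 78.7]), np.float64(17.3)]
6.3333 [470.03335277 199.90475413 249.98628624] [  15.8    3.7  -13.8   72.5   -0.  -164.2]
plane z med 3.298193231532423
[175.  65.] 2567 [597.  
[... 566 characters left out ...]
. 199.] 2231 [436.6  10.3  10.9] [ 8.1 11.1 12.9] [array([433.2,   8.2]), array([115.3,  59.9]), np.float64(78.7)]
[120. 191.] 932 [450.3 410.   18.3] [10.1 19.4 23.8] [array([448.3, 413.2]), array([42.5, 43. ]), np.float64(79.9)]
[192. 197.] 871 [441.3 316.7  18.6] [11.5 19.5 24.1] [array([439.6, 318.8]), array([42.3, 42.3]), np.float64(40.8)]
[554. 195.] 195 [ 444.2 -155.3   20.8] [ 6.5 17.7 47.1] [array([ 446.1, -162.4]), array([55.7, 23.7]), np.float64(61.8)]
[308. 208.] 1446 [423.4 164.1   8.9] [ 6.9  9.  10.9] [array([421.4, 163.2]), array([48.3, 99.8]), np.float64(12.6)]
[129. 245.] 795 [372.7 410.5  18. ] [ 9.1 19.3 23.8] [array([370.2, 413.4]), array([42.1, 41.9]), np.float64(81.6)]
```

View pics/w0.png

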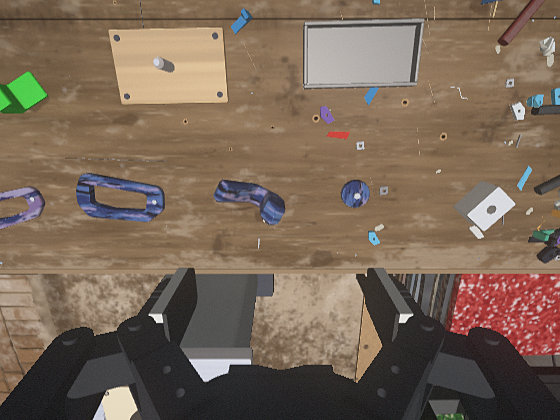

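View pics/w1.png

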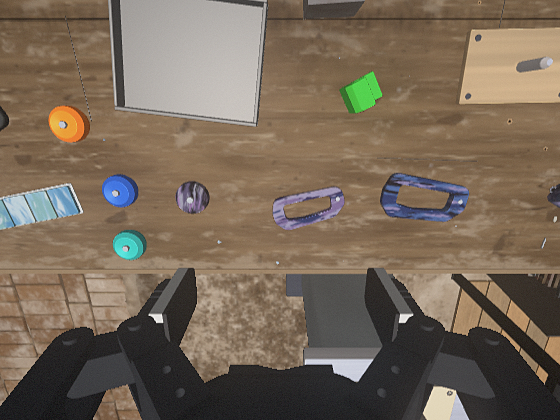

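```bash
python3 - <<'E'
from h import *
c=np.array([443.5,-172.6]); 
a=None
Qs=[]
for t in("w0","scene0"):
    s=pickle.load(open(f"s_{t}.pkl","rb")); 
    for b in blobs(s,roi=(380,500,-230,-120),hmin=4,amin=100):
        Q=b[5]; print(t,b[4]); Qs.append(Q)
# rect long axis: width 86, angle 61.6 => direction
a=np.radians(61.6); e=np.array([np.cos(a),np.sin(a)]); n=np.array([-e[1],e[0]])
for Q in Qs:
    d=(Q[:,:2]-c)@e; m=(Q[:,:2]-c)@n
    for lo in range(-46,46,6):
        k=(d>=lo)&(d<lo+6)
        if k.sum()>3: print(lo,k.sum(),"z",np.percentile(Q[k,2],[2,25,50,75,98]).round(0),"m",np.percentile(m[k],[2,98]).round(1))
    print()
w=cv2.imread("pics/w0.png")[170:235,200:300]; w2=cv2.imread("pics/w1.png")[170:235,170:270]; w3=cv2.imread("pics/w0.png")[170:235,320:390]; sc=cv2.imread("pics/scene0.png")[170:215,300:375]
f=lambda x:cv2.resize(x,(390,290),interpolation=cv2.INTER_CUBIC)
cv2.imwrite("pics/crop1.png",np.vstack([np.hstack([f(w),f(w2)]),np.hstack([f(w3),f(sc)])]))
E
```

```text
w0 ((443.4090270996094, -172.57591247558594), (86.04033660888672, 27.924705505371094), 61.62385177612305)
scene0 ((448.8134460449219, -170.2105712890625), (79.83892059326172, 74.17636108398438), 12.446737289428711)
-46 40 z [26. 47. 48. 49. 50.] m [-12.6   9.6]
-40 112 z [18. 44. 51. 53. 55.] m [-13.5  10.2]
-34 151 z [ 9. 47. 54. 55. 58.] m [-13.6  11.5]
-28 150 z [ 8. 43. 48. 50. 53.] m [-13.6  12.2]
-22 157 z [ 8. 27. 38. 44. 47.] m [-13.5   9.5]
-16 102 z [ 6.  9. 10. 12. 23.] m [-13.1  13.2]
-10 86 z [ 6.  9. 10. 11. 12.] m [-12.9  13.2]
-4 86 z [ 7. 11. 12. 15. 18.] m [-13.3  13.2]
2 88 z [12. 19. 21. 23. 27.] m [-13.4   9.9]
8 103 z [17. 28. 30. 33. 36.] m [-13.3   9.9]
14 106 z [28. 37. 40. 42. 45.] m [-13.4   9.9]
20 110 z [36. 46. 48. 51. 53.] m [-13.3  10.1]
26 125 z [44. 55. 57. 60. 62.] m [-13.4  10.1]
32 130 z [53. 62. 63. 63. 64.] m [-13.4  12.3]
38 81 z [56. 59. 61. 63. 64.] m [-12.7   9.7]

-46 6 z [ 5. 21. 40. 48. 49.] m [ 2.4 10.2]
-40 16 z [20. 31. 44. 53. 56.] m [-7.4 12.8]
-34 36 z [12. 32. 50. 55. 58.] m [-14.7  13.9]
-28 40 z [ 8. 31. 45. 51. 56.] m [-12.4  13.4]
-22 49 z [ 7. 24. 34. 43. 48.] m [-12.7  13.2]
-16 29 z [ 7. 12. 15. 21. 32.] m [-10.1  12.6]
-10 14 z [ 7.  9. 10. 12. 13.] m [-11.2   9.8]
-4 11 z [ 6.  9. 12. 13. 17.] m [-13.2  13.1]
2 12 z [ 4. 10. 18. 22. 25.] m [-46.1  13.2]
8 12 z [ 6. 20. 26. 31. 36.] m [-3.9 12.5]
14 13 z [11. 26. 30. 37. 43.] m [-4.3 11.9]
20 15 z [25. 40. 47. 48. 52.] m [-10.9  12.9]
26 16 z [36. 46. 56. 61. 63.] m [-9.6 11.5]
32 17 z [48. 59. 63. 65. 66.] m [-11.   13.8]
38 21 z [54. 58. 60. 63. 65.] m [-9.6 11.5]
```

View pics/crop1.png

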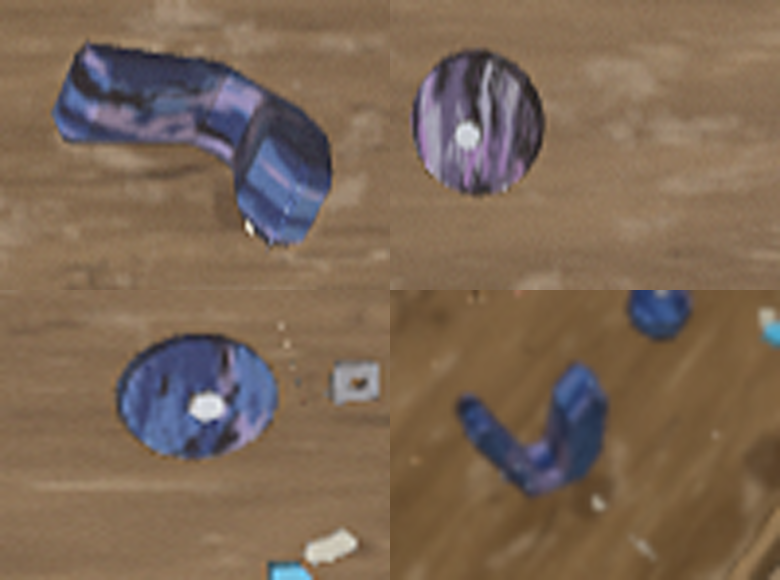

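```bash
cat >> h.py <<'E'
def best(p,ang):
    from plant import env, solver
    q0=np.array(env.get_obs()["joints"]); c=[]
    for a in (ang,ang+180):
        q=solver.ik(np.array(p,float),R(a))
        if q is not None: c.append((np.abs(np.array(q)-q0).max(),a))
    return min(c)[1]
def go(p,ang):
    from plant import env
    a=best(p,ang); env.move_ptp(np.array(p,float),R(a)); return a
def lin(p,ang=None,v=150):
    from plant import env
    env.movel(np.array(p,float),None if ang is None else R(ang),max_speed=v)
def st(msg=""):
    from plant import env
    o=env.get_obs(); print(msg,"t",round(o["time_s"],1),o["ee_pos"].round(1),"F",np.round(o["contact_force"],1),"g",round(float(o["grip_width"]),3),"q6",round(float(o["joints"][5])))
E
python3 - <<'E'
from h import *
from plant import env, close_gripper, ungrasp
go((439.6,318.8,90),83.3); st("above")
lin((439.6,318.8,15)); st("15")
lin((439.6,318.8,1.5),v=30); st("low")
close_gripper(); st("closed")
s=snap("wrist","w2")
E
```

```text
above t 7.2 [440.7 318.9  91. ] F [-0.4 -0.6  0.7] g 0.998 q6 -144
15 t 7.8 [440.9 319.   16.2] F [ 0.1  0.5 -0.4] g 1.001 q6 -144
low t 8.4 [439.4 318.7   1.3] F [ 0.3 -0.1  0.1] g 1.006 q6 -144
closed t 8.9 [439.9 318.9   2.1] F [-0.6 -1.6  5.1] g 0.458 q6 -144
```

View pics/w2.png

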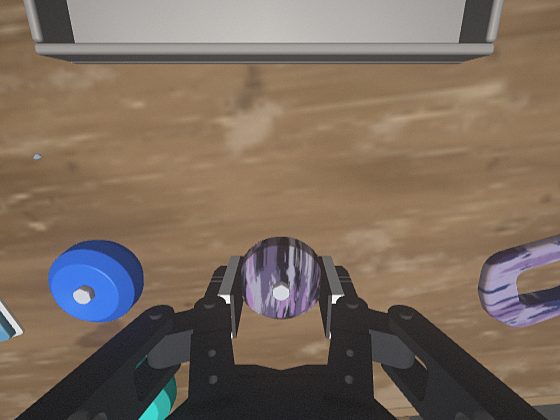

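The wrist view shows the marbled wide knob (281,278) between the pads, and the blue look-alike (96,280) is clear of the fingers. Next I'll lift and place the knob.

```bash
cat >> h.py <<'E'
TK=np.array([605.2,306.1]); AK=83.3   # tray centre, y axis dir
def intray(c,ay,x,y):
    a=np.radians(ay); ey=np.array([np.cos(a),np.sin(a)]); ex=np.array([ey[1],-ey[0]])
    return np.asarray(c)+ex*x+ey*y
E
python3 - <<'E'
from h import *
from plant import env, close_gripper, ungrasp
a=best((439.6,318.8,60),83.3)
lin((439.6,318.8,70),v=80); st("lift")
s=snap("wrist","w3")
g=intray(TK,AK,28,0); print(g)
lin((*g,70),v=150); st("over")
lin((*g,16),v=80); lin((*g,6.0),v=25); st("down")
s=snap("wrist","w4")
cv2.imwrite("pics/w34.png",np.hstack([cv2.imread("pics/w3.png")[200:400,130:430],cv2.imread("pics/w4.png")[200:400,130:430]]))
E
```

```text
lift t 10.0 [439.1 318.5  69.5] F [-0.5  0.4 -1.4] g 0.453 q6 -144
[633.00877819 302.83321936]
over t 11.5 [632.1 302.9  69.8] F [-0.3  0.1 -0.6] g 0.452 q6 -153
down t 12.8 [633.1 302.9   6.2] F [-1.  -0.3  2.5] g 0.456 q6 -153
```

View pics/w34.png

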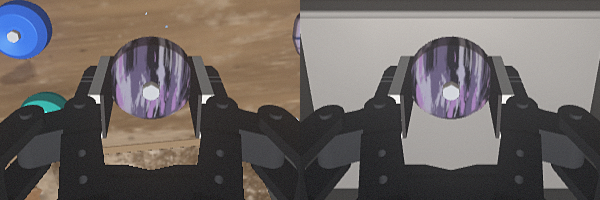

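```bash
python3 - <<'E'
from h import *
from plant import env, close_gripper, ungrasp
g=intray(TK,AK,28,0)
ungrasp(); lin((*g,40),v=80); lin((*g,90)); st("up"); 
lin((480,280,140),v=250)
go((433.5,7.2,100),-11); s=snap("wrist","w5"); st("above")
for b in blobs(s,roi=(350,520,-80,90),amin=150): print(b[0],b[1],b[3],[np.round(t,1) for t in b[4]])
lin((433.5,7.2,15)); lin((433.5,7.2,0.5),v=25); st("low")
close_gripper(); st("closed")
s=snap("wrist","w6")
E
```

```text
up t 14.5 [633.  302.8  89.9] F [-0.2  0.3 -0.5] g 1.002 q6 -153
above t 16.4 [434.7   7.5 100.2] F [-0.9 -0.1 -0.1] g 1.001 q6 -87
[279. 208.] 5505 [ 9.3 11.  12.7] [array([433.8,   7.1]), array([114.5,  59.7]), np.float64(79.7)]
[191. 283.] 256 [113.2 117.1 120. ] [array([475.8,  -1. ]), array([ 6.7, 23.2]), np.float64(5.8)]
[370. 282.] 256 [113.3 117.  120. ] [array([391.2,  15.2]), array([23.2,  7. ]), np.float64(61.7)]
low t 17.9 [4.334e+02 7.200e+00 4.000e-01] F [-0.   1.3  0.3] g 0.999 q6 -87
closed t 18.2 [433.9   7.2   1.5] F [-1.9  0.3  8.5] g 0.651 q6 -87
```

View pics/w6.png

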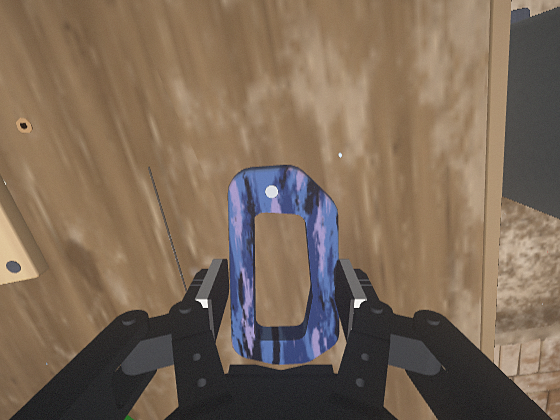

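```bash
python3 - <<'E'
from h import *
from plant import env, close_gripper, ungrasp
lin((433.5,7.2,100),v=100); st("lift"); 
go((560,-40,110),1); st()
s=snap("wrist","w7")
E
```

```text
lift t 19.4 [432.8   7.3  99.3] F [-0.  -0.4 -1.4] g 0.65 q6 -87
 t 20.0 [559.5 -40.1 108.8] F [-0.8  0.1 -0.5] g 0.655 q6 -102
```

View pics/w7.png

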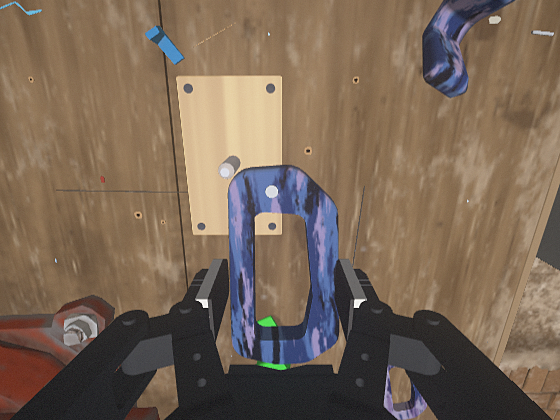

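```bash
python3 - <<'E'
from h import *
from plant import env, close_gripper, ungrasp
for t in("w0","w7","w1","top0"):
    P=cloud(pickle.load(open(f"s_{t}.pkl","rb"))); k=(P[...,2]>30)&(P[...,2]<55)&(abs(P[...,0]-598)<20)&(abs(P[...,1]+80)<20); print(t,k.sum(),P[k].mean(0).round(1),P[k][:,:2].min(0).round(1),P[k][:,:2].max(0).round(1))
c=(598.0,-80.5)
a=best((*c,110),1)
lin((*c,110),a,v=100); lin((*c,30),v=80); st("mid"); lin((*c,12),v=25); st("down")
s=snap("wrist","w8")
E
```

```text
w0 157 [596.7 -82.4  43.4] [591.5 -86.3] [603.1 -74.9]
w7 276 [596.5 -81.3  44.2] [591.8 -85.8] [603.2 -74.7]
w1 233 [596.9 -76.7  41.6] [591.4 -83.2] [603.4 -72.7]
top0 12 [599.3 -80.9  44.4] [594.5 -86.1] [604.3 -76.1]
mid t 21.9 [598.7 -80.7  30.6] F [0.4 0.2 0.2] g 0.656 q6 -105
down t 22.8 [598.1 -80.5  12. ] F [-0.1 -0.6 -0.8] g 0.659 q6 -105
```

View pics/w8.png

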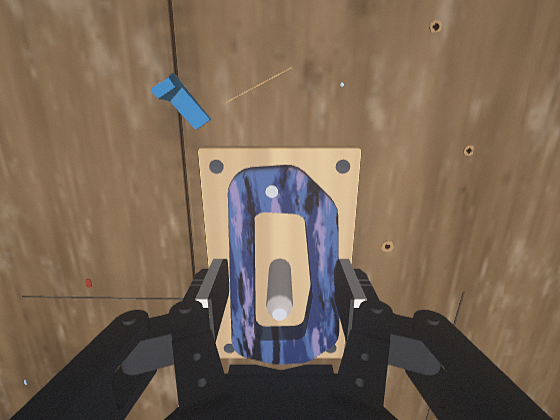

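```bash
python3 - <<'E'
from h import *
from plant import env, close_gripper, ungrasp
c=(598.0,-80.5)
lin((*c,11),v=25); st("d"); ungrasp(); lin((*c,40),v=60); lin((*c,120)); st("up")
go((421.4,163.2,100),12.6); s=snap("wrist","w9"); st("above")
for b in blobs(s,roi=(350,520,80,250),amin=150,hmin=4,hmax=60): print(b[0],b[1],b[3],[np.round(t,1) for t in b[4]])
p=(421.4,163.2)
lin((*p,15)); lin((*p,1.5),v=25); st("low")
close_gripper(); st("closed")
s=snap("wrist","w10")
lin((*p,100),v=100); st("lift"); s=snap("wrist","w11")
cv2.imwrite("pics/w1011.png",np.hstack([cv2.imread("pics/w10.png")[100:400,80:480],cv2.imread("pics/w11.png")[100:400,80:480]]))
E
```

```text
d t 23.1 [598.4 -80.6  11.7] F [-1.1 -0.   5.4] g 0.651 q6 -105
up t 24.8 [597.3 -80.3 119.2] F [-0.1  0.8 -0. ] g 0.999 q6 -105
above t 26.1 [423.  162.8 100.3] F [-0.1  0.4 -0.2] g 1.003 q6 -90
[280. 208.] 3758 [ 7.3  9.  10.6] [array([421.2, 162.4]), array([48.4, 98.9]), np.float64(12.1)]
low t 27.5 [421.3 163.2   1.4] F [0.7 0.1 0.3] g 1.0 q6 -90
closed t 27.9 [421.8 163.3   2.4] F [-2.7 -1.5  7.4] g 0.521 q6 -90
lift t 29.1 [420.7 163.   99.3] F [-0.7  0.1 -0.6] g 0.522 q6 -90
```

View pics/w1011.png

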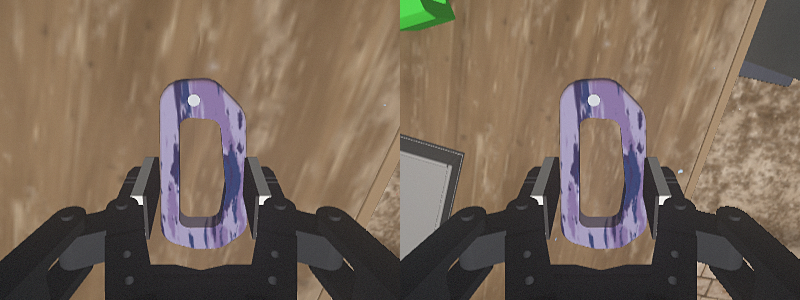

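```bash
python3 - <<'E'
from h import *
from plant import env, close_gripper, ungrasp
c=(598.0,-80.5)
go((540,-40,115),1)
a=best((*c,115),1)
lin((*c,115),a,v=120); s=snap("wrist","w12")
for b in blobs(s,roi=(540,650,-150,-10),amin=150,hmin=14,hmax=30): print(b[0],b[1],b[3],[np.round(t,1) for t in b[4]])
lin((*c,45),v=80); st("mid"); lin((*c,26),v=25); st("down")
lin((*c,24),v=20); st("down2")
s=snap("wrist","w13")
E
```

```text
[280. 163.] 2041 [19.4 21.  22.6] [array([ 593.9, -116.7]), array([40.3, 61.4]), np.float64(77.4)]
[281. 255.] 1061 [16.9 21.  22.5] [array([594.8, -46.5]), array([48. , 37.8]), np.float64(89.8)]
mid t 31.9 [598.6 -80.6  45.5] F [ 0.5 -0.  -0. ] g 0.52 q6 -105
down t 32.8 [598.1 -80.5  26.1] F [-0.3 -0.2 -0.6] g 0.524 q6 -105
down2 t 33.1 [598.7 -80.7  24.5] F [ 0.2 -0.2  1.4] g 0.523 q6 -105
```

View pics/w13.png

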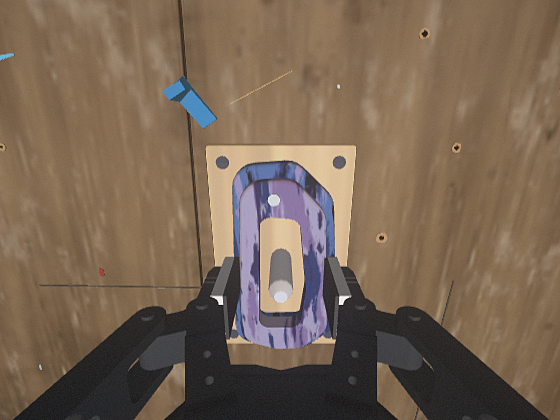

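```bash
python3 - <<'E'
from h import *
from plant import env, close_gripper, ungrasp
c=(598.0,-80.5)
ungrasp(); lin((*c,50),v=60); lin((*c,130)); s=snap("wrist","w14"); st("up")
a=np.radians(61.6); p=np.array([443.4,-172.6])-27*np.array([np.cos(a),np.sin(a)])
go((*p,130),-28.4); s=snap("wrist","w15"); st("above")
for b in blobs(s,roi=(380,510,-240,-110),amin=150,hmin=4,hmax=75): print(b[0],b[1],b[3],[np.round(t,1) for t in b[4]])
lin((*p,40)); lin((*p,22),v=40); st("low")
close_gripper(); st("closed")
s=snap("wrist","w16")
cv2.imwrite("pics/w1416.png",np.hstack([cv2.imread("pics/w14.png")[100:400,80:480],cv2.imread("pics/w16.png")[100:400,80:480]]))
E
```

```text
up t 34.9 [596.8 -80.2 128.6] F [ 0.5 -0.5  0.2] g 1.002 q6 -105
above t 35.8 [ 431.9 -196.3  130.1] F [ 0.9 -0.7  1. ] g 1.005 q6 -94
[280. 243.] 3435 [12.8 46.3 63.8] [array([ 442.8, -174. ]), array([83. , 27.5]), np.float64(61.6)]
low t 37.1 [ 430.3 -196.2   21.8] F [-0.1  0.5  0.6] g 0.998 q6 -94
closed t 37.7 [ 430.9 -196.6   22.3] F [ 0.1 -1.1  2.4] g 0.31 q6 -94
```

View pics/w1416.png

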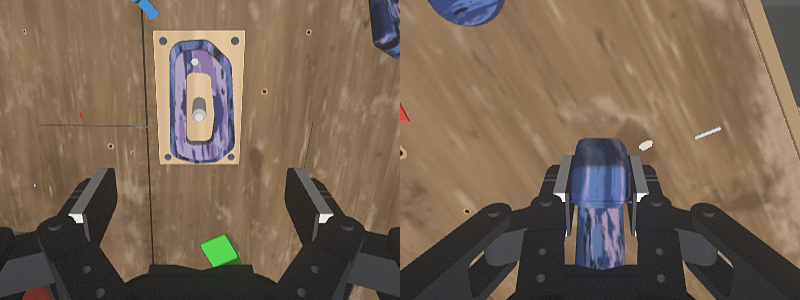

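```bash
python3 - <<'E'
from h import *
from plant import env, close_gripper, ungrasp
lin((430.6,-196.4,100),v=80); st("lift")
g=intray((609.4,-302.2),91.1,0,-27); print(g)
a=go((g[0]-40,g[1]+10,100),1.1); 
lin((*g,100),a,v=120); st("over"); s=snap("wrist","w17")
lin((*g,40),v=80); lin((*g,27.5),v=25); st("down"); s=snap("wrist","w18")
lin((*g,26),v=20); st("down2")
cv2.imwrite("pics/w1718.png",np.hstack([cv2.imread("pics/w17.png")[100:400,80:480],cv2.imread("pics/w18.png")[100:400,80:480]]))
E
```

```text
lift t 38.9 [ 430.1 -196.1   99.4] F [ 0.1  0.6 -0.5] g 0.31 q6 -94
[ 609.91833094 -329.19502423]
over t 40.1 [ 608.9 -328.2  100. ] F [ 0.1 -0.3 -0.1] g 0.31 q6 -125
down t 41.8 [ 609.8 -329.2   27.3] F [-0.5 -0.3 -0.1] g 0.309 q6 -125
down2 t 42.0 [ 610.4 -329.5   26.4] F [-0.  -0.8  0.7] g 0.317 q6 -125
```

View pics/w1718.png

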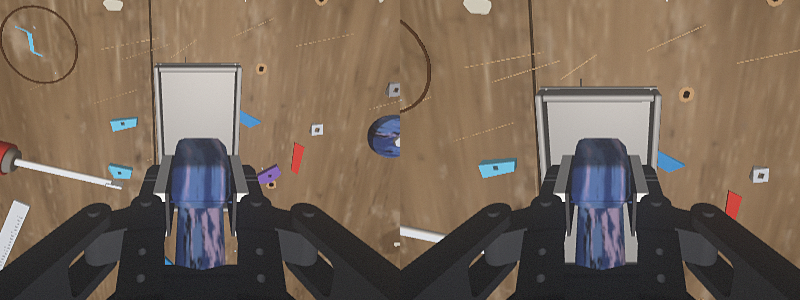

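```bash
python3 - <<'E'
from h import *
from plant import env, close_gripper, ungrasp
g=intray((609.4,-302.2),91.1,0,-27)
lin((*g,25.3),v=20); st("d3"); 
ungrasp(); st("open"); lin((*g,70),v=60); lin((*g,140)); s=snap("wrist","w19"); st("up")
for b in blobs(s,roi=(540,690,-400,-200),amin=100,hmin=27,hmax=90): print(b[0],b[1],b[3],[np.round(t,1) for t in b[4]])
p=(443.5,-308.9)
go((*p,100),83.3); st("above"); s=snap("wrist","w20")
for b in blobs(s,roi=(400,490,-360,-260),amin=100,hmin=8,hmax=60): print(b[0],b[1],b[3],[np.round(t,1) for t in b[4]])
lin((*p,15)); lin((*p,0.5),v=25); st("low")
close_gripper(); st("closed")
s=snap("wrist","w21")
cv2.imwrite("pics/w1921.png",np.hstack([cv2.imread("pics/w19.png")[50:400,80:480],cv2.imread("pics/w21.png")[50:400,80:480]]))
E
```

```text
d3 t 42.3 [ 610.4 -329.6   26.4] F [-0.3  0.5  5.6] g 0.313 q6 -125
open t 42.9 [ 609.9 -329.1   25.2] F [-0.3  0.2 -0.1] g 1.001 q6 -125
up t 44.5 [ 609.1 -328.6  138.5] F [-0.3 -0.4 -0.3] g 1.003 q6 -125
[279. 205.] 1056 [34.1 53.7 61.8] [array([ 609.5, -332.5]), array([27.4, 25.1]), np.float64(0.3)]
[278. 267.] 1681 [29.9 51.4 67.9] [array([ 609.5, -279.2]), array([27.5, 35.3]), np.float64(2.1)]
above t 45.9 [ 443.7 -309.    99.8] F [ 0.6  0.5 -0.8] g 1.001 q6 -35
[279. 215.] 1556 [11.8 16.  20.5] [array([ 443.2, -309.5]), array([36.4, 36.7]), np.float64(82.6)]
low t 47.4 [ 4.435e+02 -3.089e+02  4.000e-01] F [ 0.2 -0.6  0.3] g 0.992 q6 -35
closed t 47.9 [ 443.9 -309.1    1. ] F [-0.1 -0.1  4.5] g 0.386 q6 -35
```

View pics/w1921.png

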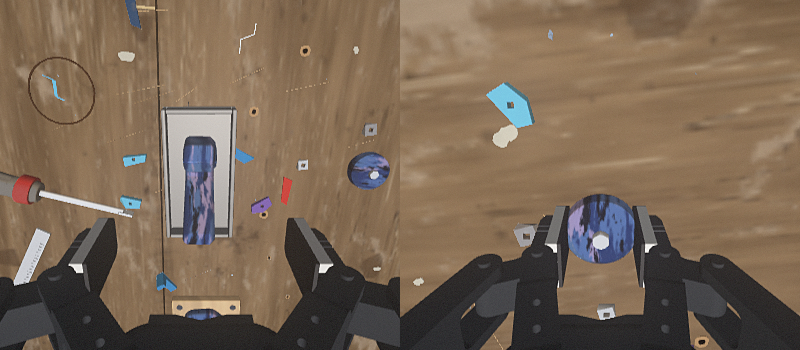

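```bash
python3 - <<'E'
from h import *
from plant import env, close_gripper, ungrasp
p=(443.5,-308.9)
lin((*p,60),v=80); st("lift"); lin((*p,140))
a=go((450,0,150),83.3); a=go((450,280,150),83.3); st("way")
g=intray(TK,AK,-28,0)
lin((*g,90),a,v=150); s=snap("wrist","w22"); st("over")
lin((*g,16),v=80); lin((*g,5.5),v=25); st("down"); lin((*g,4.8),v=25); st("down")
s=snap("wrist","w23")
cv2.imwrite("pics/w2223.png",np.hstack([cv2.imread("pics/w22.png")[50:400,80:480],cv2.imread("pics/w23.png")[50:400,80:480]]))
E
```

```text
lift t 48.8 [ 443.1 -308.6   59.6] F [ 0.3 -0.3 -0.7] g 0.39 q6 -35
way t 51.8 [450.4 278.9 149.8] F [-0.   0.5  0.2] g 0.391 q6 32
over t 53.0 [576.8 309.2  90.5] F [-0.4  0.3 -0.4] g 0.392 q6 29
down t 54.6 [577.3 309.3   5.3] F [0.4 0.2 0.3] g 0.389 q6 29
down t 54.8 [577.4 309.4   5.1] F [-0.1 -0.7  3.7] g 0.389 q6 29
```

View pics/w2223.png

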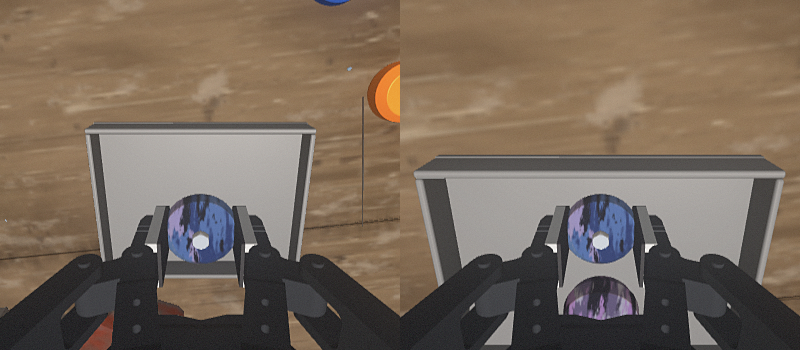

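```bash
python3 - <<'E'
from h import *
from plant import env, close_gripper, ungrasp
g=intray(TK,AK,-28,0)
ungrasp(); lin((*g,40),v=60); lin((*g,150)); st("up")
lin((470,290,230),v=200); go((470,200,250),90) if False else None
env.move_ptp(np.array([480.,200,260]),R(best((480,200,260),90))); a=snap("wrist","w24"); 
env.move_ptp(np.array([400.,-60,270]),R(-90)); env.hold(.5)
b=snap("wrist","w25"); c=snap("scene","scene1"); d=snap("top","top1"); st("end")
for t,s in(("w24",a),("w25",b),("scene",c),("top",d)):
    for name,roi,h in(("knobs",(555,660,250,350),7),("hook",(575,645,-365,-240),22),("stack",(550,650,-150,-10),14),("clip",(540,610,70,140),10),("mould",(400,480,-520,-400),10)):
        for q in blobs(s,roi=roi,amin=30,hmin=h,hmax=90): print(t,name,q[0],q[1],q[3],[np.round(u,1) for u in q[4]])
cv2.imwrite("pics/fin.png",np.hstack([cv2.resize(c["pixels"][120:340,120:400],(400,314)),cv2.resize(b["pixels"][:314],(400,314))]))
E
```

```text
up t 57.1 [576.6 309.  148.9] F [-0.7  0.1 -0.7] g 0.996 q6 29
end t 61.2 [400. -60. 270.] F [0.5 0.6 0.3] g 1.001 q6 162
w24 knobs [357. 241.] 541 [12.2 20.  24.5] [array([576.6, 308.9]), array([34.7, 36.1]), np.float64(5.9)]
w24 knobs [350. 275.] 682 [13.4 23.6 27.8] [array([631.6, 303.1]), array([41.2, 42.6]), np.float64(39.8)]
w24 stack [ 87. 255.] 2595 [16.8 30.  47.5] [array([591.7, -79.2]), array([115.2,  59.4]), np.float64(86.4)]
w24 clip [217. 238.] 580 [14.3 36.9 40.5] [array([565.5, 111.9]), array([32.6, 24.1]), np.float64(27.8)]
w25 stack [296.  17.] 2390 [19.1 29.6 32.9] [array([580.2, -79.9]), array([114.9,  33.3]), np.float64(89.9)]
w25 stack [299.   3.] 65 [14.8 24.  37.8] [array([594. , -80.4]), array([ 5.7, 11.7]), np.float64(4.8)]
w25 clip [129.  30.] 758 [20.2 38.5 40.9] [array([565.2, 110.7]), array([33.2, 23.7]), np.float64(27.2)]
scene knobs [159. 271.] 237 [11.6 24.5 30. ] [array([632.6, 301.9]), array([44.9, 45. ]), np.float64(81.1)]
scene knobs [172. 284.] 186 [ 8.  20.9 26.2] [array([582.5, 308.5]), array([38.4, 47.3]), np.float64(85.4)]
scene stack [266. 1
[... 350 characters left out ...]
 [array([638.1, 300.4]), array([46. , 49.5]), np.float64(45.1)]
top knobs [189. 185.] 104 [ 8.6 19.3 26.3] [array([580.8, 304.8]), array([35.7, 51.9]), np.float64(10.8)]
top hook [360. 175.] 81 [24.4 55.9 73.9] [array([ 611.3, -280.8]), array([27.1, 42.1]), np.float64(0.0)]
top hook [375. 175.] 82 [26.9 52.8 64.4] [array([ 611. , -331.1]), array([25.2, 27.9]), np.float64(88.5)]
top stack [301. 180.] 406 [15.9 28.6 38.2] [array([601.2, -82.5]), array([ 66.6, 117.8]), np.float64(10.4)]
top clip [246. 188.] 69 [22.  38.1 44.9] [array([567.6, 109.7]), array([32.2, 23.2]), np.float64(26.7)]
top mould [418. 228.] 187 [16.3 33.1 39.8] [array([ 432.2, -479.7]), array([36.8, 51.1]), np.float64(50.1)]
```

View pics/fin.png

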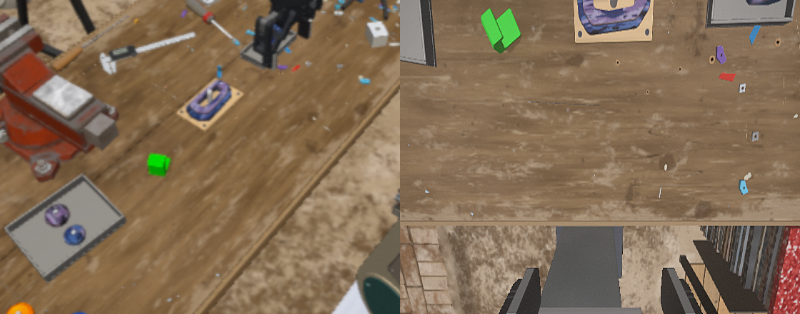

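View pics/w24.png

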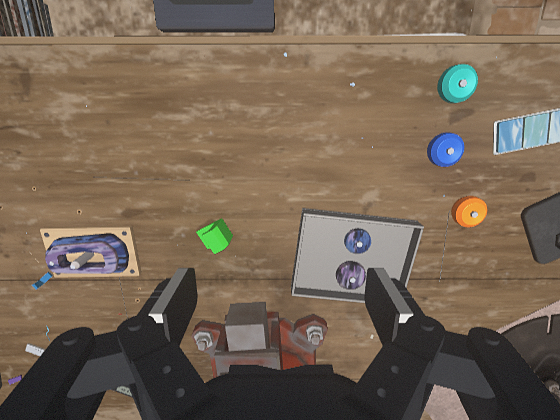

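```bash
python3 - <<'E'
from plant import ticket
print(ticket.finish_job())
E
```

```text
the job is handed in; nothing more can be done
None
```

I placed all five mouldings as asked and handed the job in; the last move before that ended at about 61 s of the 136 s allowed. `finish_job` reports no verdict, so these are my own last camera checks:

- **Knobs:** both stand upright in the large tray, about 28 mm either side of its centre. Their tops are at about 28 mm (wide) and 25 mm (narrow), which matches knobs standing flat on the 4 mm floor.
- **Hook:** it stands upright in the narrow tray. Its arm tops are at about 62 mm and 68 mm, each 4 mm higher than on the bench, which matches the tray floor.
- **Blanks:** both lie flat round the post, the large one on the plate and the small one on top. The top of the stack is at about 30–33 mm, against 33 mm expected.
- **Left alone:** I never reached near the white mould block, the green clip or the orange, blue and turquoise look-alikes, and the last pictures show them in place. I did not run an exact before-and-after distance check on the clip or the mould block.

No check failed. The cameras differed by a few millimetres, most often the coarser top view, well inside the tolerances. The gripper was open and clear of everything at hand-in.

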